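# Brush out the sample jar and crate it

### The arm

A 6-joint arm with a two-finger parallel gripper is mounted at the origin on the work surface. World frame = base frame: x ahead of the robot, y to its left, z up, the work surface at z = 0. Lengths are in m, angles in rad, forces in N, time in s.
With the tool pointing down it reaches from about 0.425 to 0.95 m from the base axis. Payload 3.5 kg.
Tool frame: the origin (TCP) lies between the finger pads; the fingertips stand 19 mm ahead of it and the grasp point (between the pads) is the TCP; z points along the fingers, y is the line along which they close (so a half turn about z gives the same grasp; the last joint's range is limited). The gripper opens to 85 mm and grips with 20 to 120 N. Pads are 22 mm wide; open, the fingers measure 114 mm over their backs; the gripper's body (76 mm by 85 mm) begins 54 mm behind the grasp point. The pads swing forward as they close: fully open they stand 13 mm farther back than shut.
Start: joints at [-1.424, 0.286, 1.577, -0, 1.279, -0.15], TCP at [0.197, -0.645, 0.25] pointing down, gripper open.
Joint ranges: [-2.77, 2.77], [-0.9, 2.22], [0.21, 2.48], [-1.53, 4.67], [0.24, 2.81], [-2.84, 2.84]. Speed limits (rad/s): [2.79, 2.79, 3.14, 3.14, 3.14, 3.14].

### API

Orientations are given as a unit quaternion [x, y, z, w].
In Python, from plant import monitor, eyes, ctrl gives the robot as it stands.
- The arm moves only by the shell command python3 -m handwheel 'ROWS' [FORCE]. ROWS is JSON, a list of rows, each a list of 7 numbers: the shift along the tool's x, y, z in units of 40 cm (1.0 is 40 cm), then the turn, a rotation vector about the tool's x, y, z in units of pi rad (1.0 is pi rad), then the opening, from -1 (shut) to 1 (fully open). A call has 1 to 12 rows; each row is the pose to reach, as a shift and turn from the pose commanded when the call began, along the tool's axes at that moment, turning the shorter way round; what a row does not reach only later rows make up. A row lasts 1/8 s, in which the tool goes at most 62.5 mm and 10.7 degrees, less where a joint would pass 70% of its speed; a pose out of reach is approached as far as the arm can. A call with a number of a shift or a turn outside -1 to 1 is refused whole. A call with a gripper value outside its range is refused whole. The fingers move at their own pace and stop on an object; FORCE is the grip in N (left out, the last holds). Time passes only in rows, so rows that repeat a pose let the fingers close. It gives the time, the measured TCP pose, the force, the opening and the grip force at its end, in the units of the state.
- monitor.get_state(): the state, without advancing time (a new reading comes with each control period).
- eyes.read_camera(name): name is "scene" or "top" or "wrist"; returns the picture (420x560x3 uint8, red, green, blue); there is no depth.
- eyes.camera_params(name): a dict with "K" (3x3 intrinsics, pixels), "k1" (the pictures are not rectified: a ray, as slopes to the right and down, at radius r is drawn at 1 + k1 r^2 times it, then the intrinsics apply), "R" (3x3) and "t" (3): a world point X has camera coordinates R X + t. Camera axes: x right, y down, z forward; pixel columns grow to the right and rows downward; lengths in m; the calibration is good to about 2 mm. A picture is of the moment at which its call begins: read the wrist's pose just before it. camera_params takes no time and is no camera call; for the wrist camera it gives the pose at the moment of the call.
- ctrl.sign_off(): hands the job in; it is judged then, once.
The state is a dict: "time": time; "qpos": joint angles; "dq": joint speeds; "joint_efforts": joint torques, N m; "eef_pos": TCP position; "tcp_rot": TCP orientation; "contact_force": force on the tool from outside, world axes, zero at the start; "wrist_torque": the same for the moment, N m; "opening": opening from 0.0 (shut) to 1.0 (fully open); "finger_force": force on a finger pad.
Only numpy, scipy, OpenCV 4.12 (cv2) and the standard library are available. Lean on these libraries where they do the work, as an engineer would, in place of code of your own. Each camera call takes 0.05 s, during which the arm holds its last target. There are 200 camera calls.

### The job

Take the bottle brush from its stand and scrub out the open steel jar where it stands in its holder: gently bear with the bristles on the jar's bottom at the middle, draw the brush up about half the jar's height with the bristles pressed lightly against the left wall, go down to bear on the middle of the bottom again, then draw up in the same way against the right wall (left and right as the robot looks; feel for the bottom, since the brush's wire may be pulled out by any amount). Hang the brush back in its stand by its collar, then set the jar upright on the cork pad in the free cell of the crate, without dropping it. Leave everything else where it is.

Things in the scene. Friction and masses are not known exactly. Their poses are not given: they have to be found in the camera images.
- brush: Bottle brush hanging upright; origin: centre of the underside of its collar (disc 30 mm across, 8 mm thick), z up the handle. Below, an 8 mm wire and a bristle head 28 mm across, 52 mm long, that yields 1 mm per 2.5 N endwise, 8 mm at most. The wire telescopes in a very stiff clutch and was left anywhere: the head's lower end is 115 to 135 mm below the origin, not measured. 160 g.
- brush_grip (a point): A point on the axis of the brush's black handle, 50 mm above the collar's underside. The handle is 24 x 24 mm square, its sides along the point's x and y, and reaches from 42 mm below this point to 42 mm above it.
- brush_seat (a point): Where the brush's origin rests, on top of the stand's slotted shelf 175 mm above the bench. The 14 mm slot for the wire runs along x, open to -x (roughly to the robot), ends at x = 8 mm. The shelf is 70 mm wide (y), x = -35 to 68 mm; a lip 4 mm high at x = -35 to -29 mm: the collar must pass over it. Below: a post at x = 52 to 68 mm, a base 12 mm thick.
- jar: Open stainless jar: outside 62 mm across, 100 mm tall, wall 3 mm (inside 56 mm across), floor 5 mm thick. Origin: centre of its underside, z up. Loose, about 350 g.
- jar_stand: Fixed holder of the jar: 100 x 100 mm base and a square collar 82 mm wide, inside 66 mm wide, its top 48 mm above the bench; the jar stands 8 mm above the bench in it. Origin: centre of the underside; x away from the robot, y to the robot's left (never turned).
- crate: Fixed grey crate, 95 (x) x 270 (y) x 50 mm high, walls 5 mm, floor 5 mm, with three cells in a row along its y, centres at y = -87, 0 and +87 mm. Origin: centre of the underside.
- pad: Cork disc, 60 mm across, 3 mm thick, fixed at the middle of the crate's free cell, its underside 5 mm above the bench. Origin: centre of the underside.
- full_jar_a: Closed white jar, 60 mm across, 98 mm tall, in a cell of the crate. Leave alone. Origin: centre of the underside.
- full_jar_b: The same, in another cell. Leave alone.
- dish: Covered glass dish, 90 mm across, 14 mm high, on the bench. Leave alone. Origin: centre of the underside.
- flask: Amber bottle, 48 mm across, 90 mm tall. Leave alone. Origin: centre of the underside.
- tip_box: Closed box of pipette tips, 85 x 120 x 45 mm. Leave alone. Origin: centre of the underside.
- spatula: Spatula, 160 mm long, lying along its x on the bench, origin near its middle, underneath. Leave alone.
- mouse: Round black computer mouse, 62 mm across, 34 mm high. Leave alone. Origin: centre of the underside.
There are look-alikes about, which are no part of the job. What is shaped like the brush but red is not meant.

How it is judged:
On the way, in this order (a step that is already met when the one before it is completed fails the run):
1. the bristles bear on the bottom of the jar, the brush upright in the middle (contact force between brush and jar above 1.5 N and horizontal distance between brush and jar below 0.01 m and angle between brush's own z axis and vertical below 0.15 rad and z of brush in the frame of jar between 0.105 and 0.15 m), for 0.15 s.
2. the brush is drawn up about half the jar's height, its bristles in the jar and pressed on the left wall (contact force between brush and jar above 0.8 N and y of brush in the frame of jar_stand above 0.007 m and angle between brush's own z axis and vertical below 0.25 rad and z of brush in the frame of jar between 0.153 and 0.197 m), for 0.15 s.
3. the bristles bear on the bottom again (all of step 1), for 0.15 s.
4. the brush is drawn up, pressed on the right wall (contact force between brush and jar above 0.8 N and y of brush in the frame of jar_stand below -0.007 m and angle between brush's own z axis and vertical below 0.25 rad and z of brush in the frame of jar between 0.153 and 0.197 m), for 0.15 s.
5. the brush hangs in its stand, let go (distance between brush and brush_seat below 0.013 m and angle between brush's own z axis and vertical below 0.12 rad and contact force between the fingers and brush below 0.1 N), for 0.2 s.
At the end, for the whole second after the job is handed in: The brush hangs by its collar in its stand (origin within 13 mm of the seat, tilt under 0.12 rad), and the jar stands upright (tilt under 0.08 rad) on the cork pad in the free cell (within 16 mm of its centre, resting on it); both let go and at rest (all of step 5 and linear speed of each of brush, jar below 0.03 m/s and horizontal distance between jar and pad below 0.016 m and z of jar in the frame of pad between -0.001 and 0.007 m and angle between jar's own z axis and vertical below 0.08 rad); the robot touches nothing.
It fails at once if the brush presses on the jar with more than 22 N (contact force between brush and jar above 22 N).
It fails at once if the jar is dropped (it moves faster than 0.4 m/s with no finger on it) (contact force between the fingers and jar below 0.05 N and linear speed of jar above 0.4 m/s).
It fails at once if a bystander is moved by more than 30 mm or a full jar tipped (distance of any of full_jar_a, full_jar_b, dish, flask, tip_box, spatula, mouse from where it was at the start of the episode above 0.03 m or angle between any of full_jar_a, full_jar_b's own z axis and vertical above 0.3 rad).
It also fails if it takes over 72 s, if anything falls off the work surface, if the arm or the gripper's body presses on something with over 40 N, if the wrist force passes 120 N, or if a joint passes its speed limit or range.

## Working session

There is one attempt and no reset: what is moved stays moved. The work goes in short steps, Python scripts to look and compute and a shell command to move; the robot and the scene stay as the last step left them, time stands still between calls to the robot, and variables do not carry over. Pictures are saved under pics/ and viewed, at most 12 in all, crops included, and the job is handed in when it is done.

```bash
mkdir -p pics
cat > h.py <<'E'
import numpy as np, cv2
from plant import monitor, eyes, ctrl
from scipy.spatial.transform import Rotation as Rn
def snap(n,f):
    p=eyes.camera_params(n); im=eyes.read_camera(n)
    cv2.imwrite('pics/'+f,im[:,:,::-1]); np.savez('pics/'+f+'.npz',**{k:np.array(v) for k,v in p.items()}); return im,p
def load(f):
    return cv2.imread('pics/'+f)[:,:,::-1], dict(np.load('pics/'+f+'.npz'))
def ray(p,u,v):
    K=np.array(p['K']);d=cv2.undistortPoints(np.array([[[u,v]]],float),K,np.array([float(p['k1']),0,0,0]))[0,0]
    # exact
    R=np.array(p['R']);t=np.array(p['t']);return -R.T@t,R.T@np.array([d[0],d[1],1])
def onz(p,u,v,z):
    c,d=ray(p,u,v);return c+d*(z-c[2])/d[2]
def proj(p,X):
    R=np.array(p['R']);t=np.array(p['t'])
    return cv2.projectPoints(np.array(X,float).reshape(-1,1,3),cv2.Rodrigues(R)[0],t,np.array(p['K']),np.array([float(p['k1']),0,0,0]))[0][:,0]
def tri(rs):
    A=np.zeros((3,3));b=np.zeros(3)
    for c,d in rs:
        d=d/np.linalg.norm(d);M=np.eye(3)-np.outer(d,d);A+=M;b+=M@c
    return np.linalg.solve(A,b)
def togo(X,R=None):
    s=monitor.get_state();T=Rn.from_quat(s['tcp_rot'])
    return T.inv().apply(np.array(X)-s['eef_pos'])/0.4
E
python3 - <<'E'
from h import *
for n in('scene','top','wrist'):
    im,p=snap(n,n+'0.png');print(n,-np.array(p['R']).T@p['t'],p['k1'],np.array(p['K'])[0,0])
s=monitor.get_state();print(s)
a=[load(n+'0.png')[0] for n in('scene','top')]
E
```

```text
scene [ 1.18794304 -0.45419131  0.83623856] 0.02362374388548795 420.18150657758076
top [0.31868949 0.00460113 1.35938991] -0.09642645446140748 499.8620195140156
wrist [ 0.27475109 -0.6202072   0.37232523] -0.04408422571749771 289.71318612170484
{'time': 0.15, 'qpos': array([-1.42399084e+00,  2.87018982e-01,  1.57783644e+00,  1.02247404e-05,
        1.27861551e+00, -1.49985728e-01]), 'dq': array([ 1.17138458e-03, -9.99443642e-04, -5.15296322e-03, -6.57336376e-05,
       -1.57715754e-03,  9.27969777e-04]), 'joint_efforts': array([-4.76691057e-04, -4.06602001e+01, -2.93142396e+01, -2.36512478e-04,
        3.95081835e-03,  1.65688562e-06]), 'eef_pos': array([ 0.19737503, -0.64499938,  0.24922934]), 'tcp_rot': array([ 9.89009345e-01,  1.47850039e-01,  6.38765172e-06, -9.39131684e-04]), 'contact_force': array([-0.33559476,  0.23110883, -0.15947829]), 'wrist_torque': array([-0.02922373,  0.02644283, -0.02602784]), 'finger_force': 0.0, 'opening': 1.0010208240904657}
```

View pics/scene0.png

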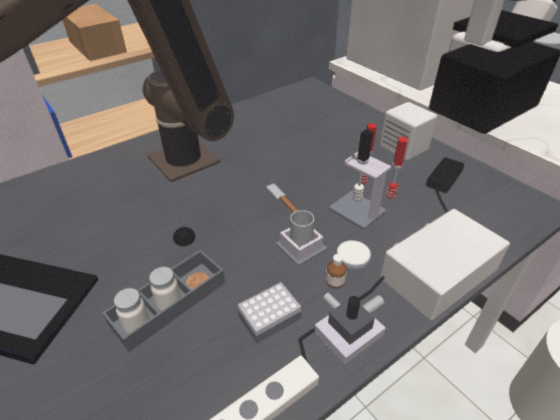

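View pics/top0.png

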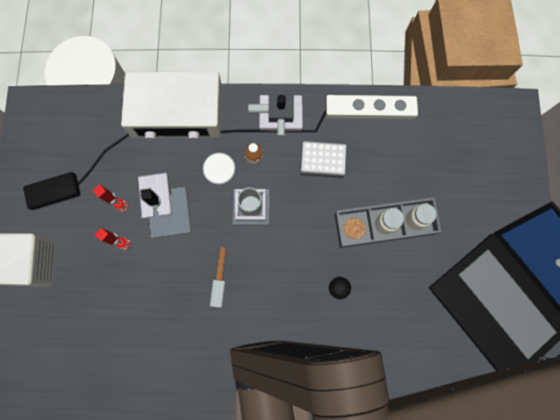

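The scene picture shows the brush with its black handle at (365,145), in its stand, and two red decoys behind it. In the top view the jar is at (250,203), the pad's cell at (354,228), and the stand's shelf at (155,196).

Run:
```python
from h import *
s,_=load('scene0.png');t,_=load('top0.png')
c=lambda im,x,y,w,h,k:cv2.resize(im[y:y+h,x:x+w],None,fx=k,fy=k,interpolation=cv2.INTER_CUBIC)
a=np.hstack([c(s,325,115,80,120,2.5*2),np.zeros((600,1,3),np.uint8),c(t,125,165,80,120,5)[:600]])[:, :800]
b=a[:600]
cv2.imwrite('pics/c1.png',b[:,:,::-1]);print(b.shape)
e=np.vstack([np.hstack([c(s,270,200,80,60,5),c(t,220,176,80,60,5)]),np.hstack([c(s,160,250,80,60,5),c(t,330,195,80,60,5)])])
cv2.imwrite('pics/c2.png',e[:,:,::-1])
```

```text
(600, 800, 3)
```

View pics/c1.png

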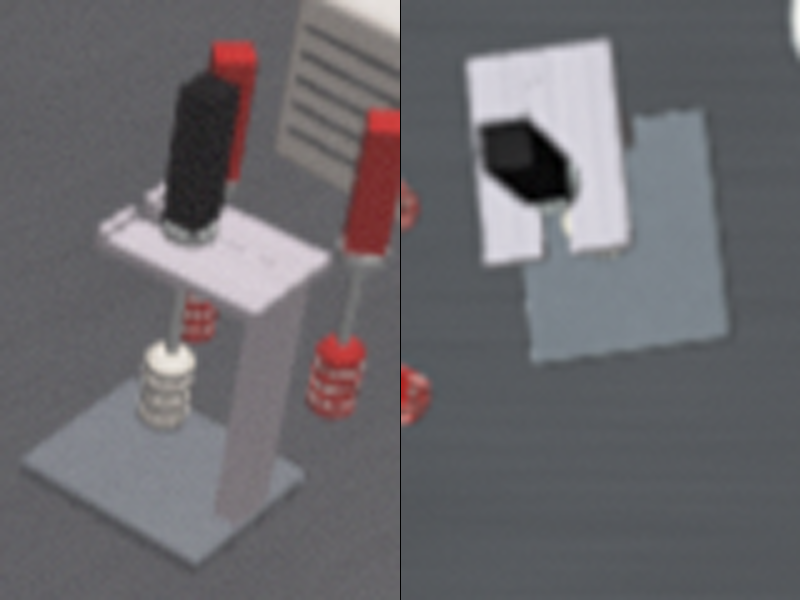

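View pics/c2.png

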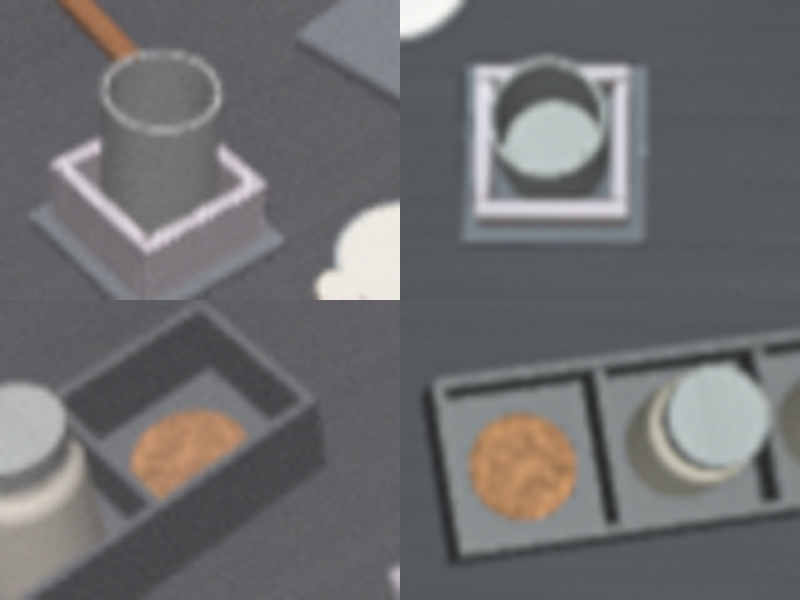

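Run:
```python
from h import *
s,ps=load('scene0.png');t,pt=load('top0.png')
T=lambda x,y,z,ox,oy,X0: onz(pt,(x-X0)/5+ox-.4,(y)/5+oy-.4,z)
sh=np.array([T(x,y,.175,125,165,401) for x,y in[(466,57),(610,40),(630,247),(484,264)]])
print('shelf',sh.round(4).tolist(),[np.linalg.norm(sh[i]-sh[i-1]).round(4) for i in range(4)])
xd=sh[0]+sh[1]-sh[2]-sh[3];xd/=np.linalg.norm(xd);yaw=np.arctan2(xd[1],xd[0])
c=sh.mean(0);print('yaw',yaw,'center',c,'seat',c-xd*.0165)
co=np.array([T(x,y,.048,220,176,400) for x,y in[(474,65),(632,65),(632,217),(474,217)]])
print('collar',co.round(4).tolist(),co.mean(0))
print('rim top',T(551,112,.108,220,176,400))
print('rim scene',onz(ps,161/5+270-.4,90/5+200-.4,.108))
print('handle top',T(512,145,.267,125,165,401),'scene',onz(ps,208/5+325-.4,85/5+115-.4,.267))
h=cv2.cvtColor(t,cv2.COLOR_RGB2HSV);m=cv2.inRange(h,(5,80,80),(20,255,255));m[:,:330]=0;m[:,400:]=0
M=cv2.moments(m,True);print('pad',onz(pt,M['m10']/M['m00'],M['m01']/M['m00'],.008),M['m00'])
cr=[T(x,y,.05,330,195,400) for x,y in[(430,385),(455,560)]];print('crate edge',cr)
# fit handle columns: mask dark in scene
cx=[T(x,y,.05,330,195,400) for x,y in[(595,372),(615,522)]];print(cx)
```

```text
shelf [[0.6213, 0.3328, 0.175], [0.63, 0.2619, 0.175], [0.527, 0.2476, 0.175], [0.5183, 0.3184, 0.175]] [np.float64(0.104), np.float64(0.0715), np.float64(0.104), np.float64(0.0713)]
yaw 0.13861820543123976 center [0.57418166 0.29018318 0.175     ] seat [0.55783993 0.2879033  0.175     ]
collar [[0.6194, 0.1037, 0.048], [0.6198, 0.0187, 0.048], [0.5369, 0.0182, 0.048], [0.5366, 0.1022, 0.048]] [0.57816383 0.06069656 0.048     ]
rim top [0.58117537 0.05931446 0.108     ]
rim scene [0.58129822 0.0632866  0.108     ]
handle top [0.55710727 0.28412574 0.267     ] scene [0.55891149 0.28845613 0.267     ]
pad [ 0.51960305 -0.22284089  0.008     ] 347.0
crate edge [array([ 0.39783869, -0.1644362 ,  0.05      ]), array([ 0.30751077, -0.17594295,  0.05      ])]
[array([ 0.40455855, -0.25148377,  0.05      ]), array([ 0.32670609, -0.25986794,  0.05      ])]
```

Run:
```python
from h import *
t,pt=load('top0.png');w,pw=load('wrist0.png')
T=lambda x,y,z:onz(pt,(x-400)/5+330-.4,(y-300)/5+195-.4,z)
print('pad',T(523,467,.008),'cell',[T(*q,.05).round(4) for q in[(430,385),(455,560),(595,372),(615,522)]])
print('axis',pw['R'][2])
print('red tops',onz(pt,100,189,.267),onz(pt,103,233,.267), 'spat',onz(pt,222,250,0))
for X in[(.5,-.1,.42),(.50,.262,.42)]:print(togo(X))
```

```text
pad [ 0.51938048 -0.22323574  0.008     ] cell [array([ 0.5572, -0.1674,  0.05  ]), array([ 0.4635, -0.1788,  0.05  ]), array([ 0.5646, -0.2563,  0.05  ]), array([ 0.4838, -0.2645,  0.05  ])]
axis [-0.30130854 -0.09025883 -0.94924523]
red tops [0.56749318 0.39197687 0.267     ] [0.46723634 0.3783679  0.267     ] spat [0.45869777 0.13821395 0.        ]
[ 1.12207287 -1.08246408 -0.42459286]
[ 1.38674023 -1.94789655 -0.42291001]
```

```bash
python3 -m handwheel '[[0.2,-0.1,-0.2,0,0,0,1],[0.56,-0.54,-0.42,0,0,0.03,1],[0.56,-0.54,-0.42,0,0,0.05,1],[0.9,-0.9,-0.42,0,0,0.05,1],[0.9,-0.9,-0.42,0,0,0.05,1],[0.9,-0.9,-0.42,0,0,0.05,1],[0.9,-0.9,-0.42,0,0,0.05,1],[0.9,-0.9,-0.42,0,0,0.05,1],[0.9,-0.9,-0.42,0,0,0.05,1],[0.9,-0.9,-0.42,0,0,0.05,1]]'; python3 -c "
from h import *
print(togo((.50,.28,.42)))"
```

```text
time: 1.4
eef_pos: [0.4374, -0.1935, 0.4194]
tcp_rot: [0.997, 0.072, 0.001, 0.001]
contact_force: [-0.3, -0.8, -0.3]
opening: 0.998
finger_force: 0.0
[ 0.32600046 -1.14878002 -0.00232355]
```

```bash
python3 -m handwheel '[[0.2,-0.15,0,0,0,0,1],[0.3,-0.3,0,0,0,0,1],[0.4,-0.5,0,0,0,0,1],[0.4,-0.7,0,0,0,0,1],[0.4,-0.85,0,0,0,0,1],[0.44,-1,0,0,0,0,1],[0.44,-1,0,0,0,0,1],[0.44,-1,0,0,0,0,1],[0.44,-1,0,0,0,0,1]]'
python3 - <<'E'
from h import *
im,p=snap('wrist','w1.png');print(proj(p,[(.558,.287,.267),(.558,.287,.183)]))
print(togo((.558,.287,.42)),monitor.get_state()['tcp_rot'])
cv2.imwrite('pics/w1b.png',cv2.resize(im,None,fx=1.4,fy=1.4)[:,:,::-1])
E
```

```text
time: 2.52
eef_pos: [0.5552, 0.2242, 0.4173]
tcp_rot: [0.998, 0.07, -0.001, 0.001]
contact_force: [-0.6, -0.6, -0.0]
opening: 1.001
finger_force: 0.0
[[213.88657574 191.04555193]
 [227.53130003 174.36749331]]
[ 0.0286328  -0.15671345 -0.0061371 ] [ 9.97590622e-01  6.93701634e-02 -5.64769297e-04  6.42237922e-04]
```

View pics/w1b.png

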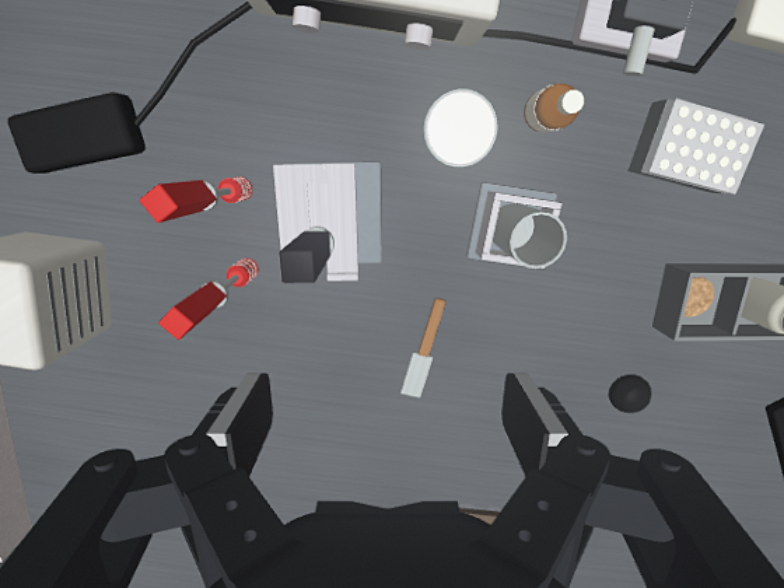

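The wrist view shows the handle's top at about (298,265), which is (213,189) in original pixels and agrees with the predicted (214,191). Its sides run parallel to the shelf. Now I go down and grip.

```bash
python3 -m handwheel '[[0.03,-0.157,0,0,0,0,1],[0.03,-0.157,0.1,0,0,0,1],[0.03,-0.157,0.25,0,0,0,1],[0.03,-0.157,0.37,0,0,0,1],[0.03,-0.157,0.44,0,0,0,1],[0.03,-0.157,0.48,0,0,0,1],[0.03,-0.157,0.48,0,0,0,1],[0.03,-0.157,0.48,0,0,0,1]]' 60; python3 -m handwheel '[[0,0,0,0,0,0,-0.8],[0,0,0,0,0,0,-0.8],[0,0,0,0,0,0,-0.8],[0,0,0,0,0,0,-0.8],[0,0,0,0,0,0,-0.8],[0,0,0,0,0,0,-0.8]]' 60; python3 -c "
from h import *
print(togo((.558,.287,.225)))"
```

```text
time: 3.58
eef_pos: [0.5593, 0.2882, 0.2284]
tcp_rot: [0.998, 0.069, 0.002, -0.0]
contact_force: [0.2, 0.8, 0.0]
opening: 0.996
finger_force: 0.0
time: 4.32
eef_pos: [0.5582, 0.2886, 0.2267]
tcp_rot: [0.998, 0.07, 0.0, -0.0]
contact_force: [-1.1, 0.1, 2.1]
opening: 0.275
finger_force: 58.6
[-0.00114483  0.00380878  0.00419848]
```

```bash
python3 -m handwheel '[[0,0,-0.02,0,0,0,-0.8],[0,0,-0.04,0,0,0,-0.8],[0,0,-0.04,0,0,0,-0.8],[-0.07,0,-0.04,0,0,0,-0.8],[-0.14,0,-0.04,0,0,0,-0.8],[-0.19,0,-0.04,0,0,0,-0.8],[-0.19,0,-0.04,0,0,0,-0.8],[-0.19,0,-0.1,0,0,0,-0.8],[-0.19,0,-0.18,0,0,0,-0.8],[-0.19,0,-0.25,0,0,0,-0.8],[-0.19,0,-0.27,0,0,0,-0.8],[-0.19,0,-0.27,0,0,0,-0.8]]'; python3 -m handwheel '[[0.05,0.12,0,0,0,0,-0.8],[0.1,0.24,0,0,0,0.02,-0.8],[0.165,0.36,0,0,0,0.044,-0.8],[0.165,0.48,0,0,0,0.044,-0.8],[0.165,0.54,0,0,0,0.044,-0.8],[0.165,0.571,0,0,0,0.044,-0.8],[0.165,0.571,0,0,0,0.044,-0.8],[0.165,0.571,0,0,0,0.044,-0.8]]'
python3 - <<'E'
from h import *
print(togo((.58,.061,.31)),monitor.get_state())
s,ps=snap('scene','s2.png');t,pt=snap('top','t2.png')
c=lambda im,x,y,w,h,k:cv2.resize(im[y:y+h,x:x+w],None,fx=k,fy=k,interpolation=cv2.INTER_CUBIC)
a=np.hstack([c(s,255,120,100,150,4),c(t,200,120,100,150,4)]);cv2.imwrite('pics/s2b.png',a[:,:,::-1])
E
```

```text
time: 5.82
eef_pos: [0.4833, 0.278, 0.3342]
tcp_rot: [0.998, 0.07, 0.0, -0.0]
contact_force: [-0.5, -0.2, -2.7]
opening: 0.275
finger_force: 58.4
time: 6.82
eef_pos: [0.5798, 0.062, 0.3339]
tcp_rot: [1.0, 0.001, -0.0, -0.0]
contact_force: [-0.1, 0.6, -1.3]
opening: 0.275
finger_force: 58.9
[0.00056393 0.00247178 0.05976053] {'time': 6.825, 'qpos': array([-6.76499826e-02,  3.16852053e-02,  1.71216661e+00,  5.50997737e-04,
        1.39845004e+00,  1.50049920e+00]), 'dq': array([ 0.01019811, -0.0037875 , -0.00564411, -0.00211303,  0.00174561,
       -0.0016404 ]), 'joint_efforts': array([-4.09315797e-01, -3.22262371e+01, -3.10571301e+01, -1.66138995e-02,
       -2.34520892e-03,  6.09978870e-04]), 'eef_pos': array([0.57978794, 0.06197404, 0.33390494]), 'tcp_rot': array([ 9.99999086e-01,  1.27622829e-03, -3.35053701e-04, -2.95194025e-04]), 'contact_force': array([-0.08220113,  0.64665526, -1.26601801]), 'wrist_torque': array([-0.01654455,  0.0591246 , -0.01191955]), 'finger_force': 58.94717752933502, 'opening': 0.2753024547837015}
```

View pics/s2b.png

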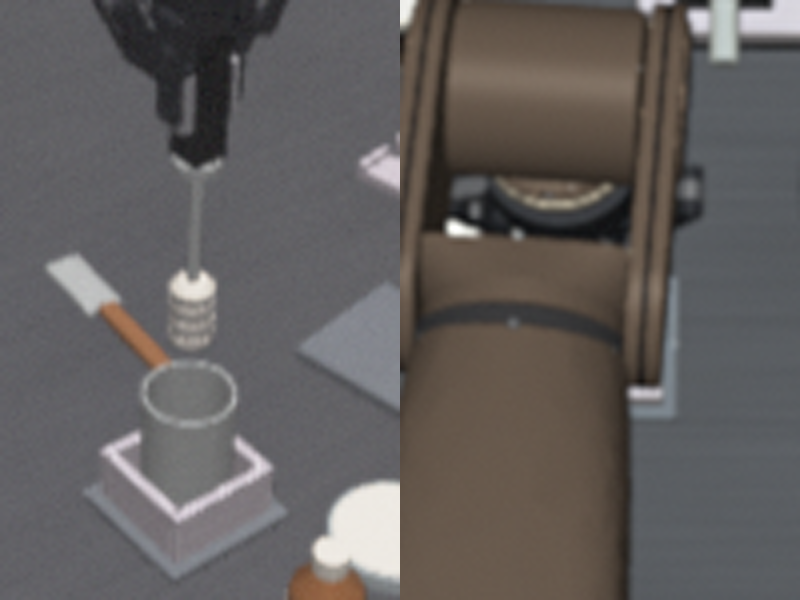

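The brush hangs upright over the jar, its head ending at crop (191,345), just above the mouth, which is centred at (188,393).

```bash
python3 -m handwheel '[[0,0.0025,0.08,0,0,0,-0.8],[0,0.0025,0.16,0,0,0,-0.8],[0,0.0025,0.23,0,0,0,-0.8],[0,0.0025,0.28,0,0,0,-0.8],[0,0.0025,0.3,0,0,0,-0.8],[0,0.0025,0.305,0,0,0,-0.8],[0,0.0025,0.305,0,0,0,-0.8],[0,0.0025,0.305,0,0,0,-0.8]]';  python3 -m handwheel '[[0,0,0.0025,0,0,0,-0.8],[0,0,0.005,0,0,0,-0.8],[0,0,0.0075,0,0,0,-0.8],[0,0,0.01,0,0,0,-0.8],[0,0,0.01,0,0,0,-0.8]]'; python3 -m handwheel '[[0,0,0.0025,0,0,0,-0.8],[0,0,0.005,0,0,0,-0.8],[0,0,0.0075,0,0,0,-0.8],[0,0,0.0075,0,0,0,-0.8]]'
```

```text
time: 7.92
eef_pos: [0.5807, 0.0599, 0.2136]
tcp_rot: [1.0, 0.001, 0.001, 0.0]
contact_force: [0.0, -0.4, -1.7]
opening: 0.272
finger_force: 59.0
time: 8.55
eef_pos: [0.58, 0.06, 0.2081]
tcp_rot: [1.0, 0.001, -0.0, -0.0]
contact_force: [-0.5, -0.3, -1.5]
opening: 0.273
finger_force: 59.0
time: 9.05
eef_pos: [0.5799, 0.06, 0.2052]
tcp_rot: [1.0, 0.001, -0.0, -0.0]
contact_force: [-0.4, 0.4, -1.8]
opening: 0.274
finger_force: 59.0
```

Run:
```python
from h import *
_,p=load('s2.png')
print([ (z,proj(p,(.58,.061,z)).round(1).tolist()) for z in(.14,.15,.16,.17)])
```

```text
[(0.14, [[301.1, 208.3]]), (0.15, [[301.2, 205.3]]), (0.16, [[301.3, 202.2]]), (0.17, [[301.4, 199.1]])]
```

```bash
for i in 1; do python3 -m handwheel '[[0,0,0.005,0,0,0,-0.8],[0,0,0.01,0,0,0,-0.8],[0,0,0.01,0,0,0,-0.8],[0,0,0.01,0,0,0,-0.8]]'; done; python3 -m handwheel '[[0,0,0.0025,0,0,0,-0.8],[0,0,0.005,0,0,0,-0.8],[0,0,0.0075,0,0,0,-0.8],[0,0,0.0075,0,0,0,-0.8]]'
```

```text
time: 9.55
eef_pos: [0.58, 0.06, 0.2013]
tcp_rot: [1.0, 0.001, -0.0, -0.0]
contact_force: [-0.6, 0.1, -2.4]
opening: 0.272
finger_force: 59.0
time: 10.05
eef_pos: [0.58, 0.06, 0.1983]
tcp_rot: [1.0, 0.001, -0.0, -0.0]
contact_force: [0.6, 0.1, -0.8]
opening: 0.274
finger_force: 59.0
```

```bash
python3 -m handwheel '[[0,0,0.0025,0,0,0,-0.8],[0,0,0.005,0,0,0,-0.8],[0,0,0.0075,0,0,0,-0.8],[0,0,0.0075,0,0,0,-0.8]]'
```

```text
time: 10.55
eef_pos: [0.5804, 0.0599, 0.1962]
tcp_rot: [1.0, 0.001, 0.0, 0.0]
contact_force: [-1.3, 0.8, 4.0]
opening: 0.273
finger_force: 59.5
```

```bash
python3 -m handwheel '[[0,0,0,0,0,0,-0.8],[0,0,0,0,0,0,-0.8],[0,0,0,0,0,0,-0.8]]'; python3 -m handwheel '[[0,0,-0.02,0,0,0,-0.8],[0,0,-0.05,0,0,0,-0.8],[0,0,-0.08,0,0,0,-0.8],[0,-0.015,-0.08,0,0,0,-0.8],[0,-0.025,-0.08,0,0,0,-0.8],[0,-0.03,-0.08,0,0,0,-0.8],[0,-0.03,-0.08,0,0,0,-0.8]]'; python3 -m handwheel '[[0,-0.0025,0,0,0,0,-0.8],[0,-0.005,0,0,0,0,-0.8],[0,-0.005,0,0,0,0,-0.8]]'
```

```text
time: 10.92
eef_pos: [0.5803, 0.06, 0.1957]
tcp_rot: [1.0, 0.001, 0.0, 0.0]
contact_force: [-0.9, -0.2, 4.6]
opening: 0.275
finger_force: 59.6
time: 11.8
eef_pos: [0.5798, 0.0722, 0.2268]
tcp_rot: [1.0, 0.001, -0.0, -0.0]
contact_force: [-0.0, 0.7, -2.2]
opening: 0.272
finger_force: 59.0
time: 12.18
eef_pos: [0.58, 0.074, 0.2273]
tcp_rot: [1.0, 0.001, -0.0, 0.0]
contact_force: [0.6, 0.5, -1.8]
opening: 0.273
finger_force: 59.0
```

```bash
for i in 1 ; do python3 -m handwheel '[[0,-0.0025,0,0,0,0,-0.8],[0,-0.005,0,0,0,0,-0.8],[0,-0.005,0,0,0,0,-0.8]]';done
```

```text
time: 12.55
eef_pos: [0.58, 0.076, 0.2274]
tcp_rot: [1.0, 0.001, 0.0, 0.0]
contact_force: [0.4, -1.2, -0.2]
opening: 0.274
finger_force: 58.9
```

```bash
for i in 1 ; do python3 -m handwheel '[[0,-0.0025,0,0,0,0,-0.8],[0,-0.005,0,0,0,0,-0.8],[0,-0.005,0,0,0,0,-0.8]]';done
```

```text
time: 12.92
eef_pos: [0.5801, 0.0777, 0.2274]
tcp_rot: [1.0, 0.001, 0.0, 0.0]
contact_force: [0.4, -1.7, -1.9]
opening: 0.272
finger_force: 58.9
```

```bash
for i in 1 ; do python3 -m handwheel '[[0,-0.0025,0,0,0,0,-0.8],[0,-0.005,0,0,0,0,-0.8],[0,-0.005,0,0,0,0,-0.8]]';done
```

```text
time: 13.3
eef_pos: [0.58, 0.0795, 0.2274]
tcp_rot: [1.0, 0.001, -0.0, 0.001]
contact_force: [0.2, -4.0, -1.3]
opening: 0.27
finger_force: 58.6
```

```bash
for i in 1 ; do python3 -m handwheel '[[0,-0.0025,0,0,0,0,-0.8],[0,-0.0025,-0.01,0,0,0,-0.8],[0,-0.0025,-0.02,0,0,0,-0.8],[0,-0.0025,-0.02,0,0,0,-0.8]]';done
```

```text
time: 13.8
eef_pos: [0.5799, 0.0802, 0.235]
tcp_rot: [1.0, 0.001, -0.0, 0.001]
contact_force: [0.5, -5.1, -2.3]
opening: 0.275
finger_force: 58.2
```

```bash
python3 -m handwheel '[[0,0.02,0,0,0,0,-0.8],[0,0.045,0,0,0,0,-0.8],[0,0.045,0,0,0,0,-0.8],[0,0.045,0.04,0,0,0,-0.8],[0,0.045,0.07,0,0,0,-0.8],[0,0.045,0.085,0,0,0,-0.8],[0,0.045,0.085,0,0,0,-0.8]]'; python3 -m handwheel '[[0,0,0.0025,0,0,0,-0.8],[0,0,0.005,0,0,0,-0.8],[0,0,0.0075,0,0,0,-0.8],[0,0,0.0075,0,0,0,-0.8]]'
```

```text
time: 14.68
eef_pos: [0.5795, 0.0632, 0.2001]
tcp_rot: [1.0, 0.001, -0.001, -0.0]
contact_force: [0.3, -0.3, -1.2]
opening: 0.275
finger_force: 59.1
time: 15.18
eef_pos: [0.58, 0.063, 0.1984]
tcp_rot: [1.0, 0.001, 0.0, -0.0]
contact_force: [0.1, 0.1, -2.2]
opening: 0.273
finger_force: 59.1
```

```bash
python3 -m handwheel '[[0,0,0.0025,0,0,0,-0.8],[0,0,0.005,0,0,0,-0.8],[0,0,0.0075,0,0,0,-0.8],[0,0,0.0075,0,0,0,-0.8],[0,0,0.0075,0,0,0,-0.8]]'
```

```text
time: 15.8
eef_pos: [0.5804, 0.0629, 0.1961]
tcp_rot: [1.0, 0.001, 0.001, 0.0]
contact_force: [-1.1, 0.2, 4.4]
opening: 0.278
finger_force: 59.7
```

```bash
python3 -m handwheel '[[0,0,0,0,0,0,-0.8],[0,0,0,0,0,0,-0.8],[0,0,-0.02,0,0,0,-0.8],[0,0,-0.05,0,0,0,-0.8],[0,0,-0.08,0,0,0,-0.8],[0,0.015,-0.08,0,0,0,-0.8],[0,0.03,-0.08,0,0,0,-0.8],[0,0.0375,-0.08,0,0,0,-0.8],[0,0.04,-0.08,0,0,0,-0.8],[0,0.04,-0.08,0,0,0,-0.8]]'
```

```text
time: 17.05
eef_pos: [0.5799, 0.0472, 0.2271]
tcp_rot: [1.0, 0.001, -0.0, -0.0]
contact_force: [0.5, 2.4, -1.3]
opening: 0.276
finger_force: 59.4
```

```bash
for i in 1 ; do python3 -m handwheel '[[0,0.0025,0,0,0,0,-0.8],[0,0.005,0,0,0,0,-0.8],[0,0.005,0,0,0,0,-0.8]]';done
```

```text
time: 17.42
eef_pos: [0.5799, 0.0454, 0.2272]
tcp_rot: [1.0, 0.001, -0.0, -0.001]
contact_force: [-0.6, 3.8, -1.2]
opening: 0.273
finger_force: 59.4
```

```bash
python3 -m handwheel '[[0,0.0025,0,0,0,0,-0.8],[0,0.0025,-0.01,0,0,0,-0.8],[0,0.0025,-0.02,0,0,0,-0.8],[0,0.0025,-0.02,0,0,0,-0.8],[0,0.0025,-0.02,0,0,0,-0.8]]'; python3 -m handwheel '[[0,-0.02,0,0,0,0,-0.8],[0,-0.04,0,0,0,0,-0.8],[0,-0.04,0,0,0,0,-0.8],[0,-0.04,-0.08,0,0,0,-0.8],[0,-0.04,-0.16,0,0,0,-0.8],[0,-0.04,-0.22,0,0,0,-0.8],[0,-0.04,-0.25,0,0,0,-0.8],[0,-0.04,-0.25,0,0,0,-0.8],[0,-0.04,-0.25,0,0,0,-0.8]]'
python3 - <<'E'
from h import *
# out pose: seat TCP minus 76mm along shelf x, at height
y=.139;print(togo(np.array([.5582,.2886,.334])-.076*np.array([np.cos(y),np.sin(y),0])))
E
```

```text
time: 18.05
eef_pos: [0.5798, 0.0444, 0.2355]
tcp_rot: [1.0, 0.001, -0.0, -0.001]
contact_force: [-0.8, 5.6, -2.5]
opening: 0.272
finger_force: 59.1
time: 19.18
eef_pos: [0.5795, 0.0599, 0.3337]
tcp_rot: [1.0, 0.001, -0.001, 0.0]
contact_force: [0.1, 0.0, -1.7]
opening: 0.278
finger_force: 59.3
[-2.40733081e-01 -5.45838150e-01 -2.22159835e-04]
```

```bash
python3 -m handwheel '[[-0.04,-0.1,0,0,0,0,-0.8],[-0.1,-0.22,0,0,0,-0.02,-0.8],[-0.17,-0.34,0,0,0,-0.044,-0.8],[-0.22,-0.45,0,0,0,-0.044,-0.8],[-0.24,-0.52,0,0,0,-0.044,-0.8],[-0.24,-0.546,0,0,0,-0.044,-0.8],[-0.24,-0.546,0,0,0,-0.044,-0.8],[-0.24,-0.546,0,0,0,-0.044,-0.8]]'
python3 - <<'E'
from h import *
print(togo(np.array([.5582,.2886,.2425])),monitor.get_state()['tcp_rot'])
s,ps=snap('scene','s3.png')
st=monitor.get_state();X=st['eef_pos'];print(proj(ps,[X-[0,0,.05],X-[0,0,.18]]))
cv2.imwrite('pics/s3b.png',cv2.resize(s[40:190,300:450],None,fx=4,fy=4,interpolation=cv2.INTER_CUBIC)[:,:,::-1])
E
```

```text
time: 20.18
eef_pos: [0.4842, 0.2772, 0.3348]
tcp_rot: [0.998, 0.069, -0.0, 0.0]
contact_force: [0.6, -0.5, -2.7]
opening: 0.278
finger_force: 59.5
[ 0.18733285 -0.00288363  0.23066387] [ 9.97605069e-01  6.91652291e-02 -3.56957588e-04  4.12069326e-04]
[[343.49577442 115.42498235]
 [339.22784552 156.45840709]]
```

View pics/s3b.png

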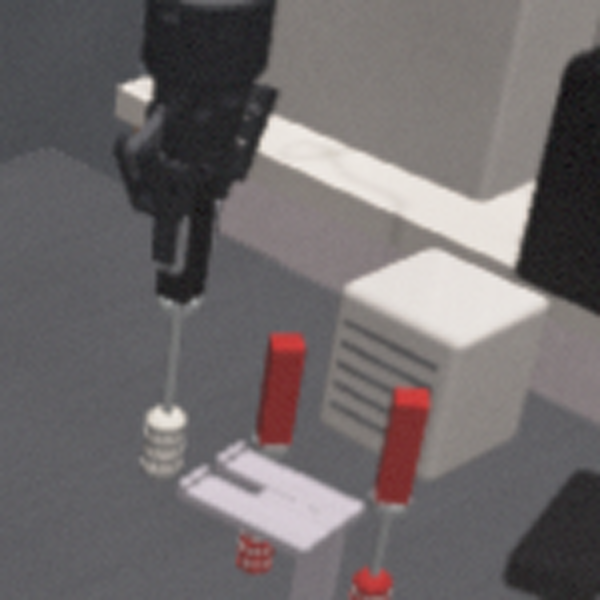

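The brush hangs upright in the grip (wire from (179,305) to (163,475), the slope expected), with the empty slotted shelf in front. I reverse the exit path.

```bash
python3 -m handwheel '[[0,-0.003,0.08,0,0,0,-0.8],[0,-0.003,0.16,0,0,0,-0.8],[0,-0.003,0.21,0,0,0,-0.8],[0,-0.003,0.231,0,0,0,-0.8],[0,-0.003,0.231,0,0,0,-0.8],[0.05,-0.003,0.231,0,0,0,-0.8],[0.1,-0.003,0.231,0,0,0,-0.8],[0.15,-0.003,0.231,0,0,0,-0.8],[0.18,-0.003,0.231,0,0,0,-0.8],[0.187,-0.003,0.231,0,0,0,-0.8],[0.187,-0.003,0.231,0,0,0,-0.8],[0.187,-0.003,0.231,0,0,0,-0.8]]'; python3 -c "
from h import *
print(togo((.5582,.2886,.2267)))"
```

```text
time: 21.72
eef_pos: [0.5571, 0.2899, 0.243]
tcp_rot: [0.998, 0.07, -0.0, 0.0]
contact_force: [0.2, -0.2, -2.3]
opening: 0.273
finger_force: 59.5
[0.00228766 0.00361476 0.0407764 ]
```

```bash
python3 -m handwheel '[[0.002,0.0035,0.015,0,0,0,-0.8],[0.002,0.0035,0.03,0,0,0,-0.8],[0.002,0.0035,0.038,0,0,0,-0.8],[0.002,0.0035,0.042,0,0,0,-0.8],[0.002,0.0035,0.042,0,0,0,-0.8]]'
```

```text
time: 22.35
eef_pos: [0.5587, 0.2886, 0.2267]
tcp_rot: [0.998, 0.07, 0.0, -0.0]
contact_force: [-1.8, -0.6, 1.1]
opening: 0.27
finger_force: 59.9
```

```bash
python3 -m handwheel '[[0,0,0,0,0,0,0.2],[0,0,0,0,0,0,0.2],[0,0,0,0,0,0,0.2],[0,0,0,0,0,0,0.2],[0,0,-0.03,0,0,0,0.2],[0,0,-0.08,0,0,0,0.2],[0,0,-0.18,0,0,0,0.2],[0,0,-0.3,0,0,0,0.5],[0,0,-0.3,0,0,0,1],[0,0,-0.3,0,0,0,1],[0,0,-0.3,0,0,0,1]]'
python3 - <<'E'
from h import *
s,ps=snap('scene','s4.png');w,pw=snap('wrist','w4.png')
print(proj(pw,[(.58,.061,.108)]),togo((.58,.061,.33)))
a=np.hstack([cv2.resize(s[100:230,325:435],(340,400),interpolation=cv2.INTER_CUBIC),cv2.resize(s[195:265,260:345],(460,400),interpolation=cv2.INTER_CUBIC)])
cv2.imwrite('pics/s4b.png',a[:,:,::-1])
E
```

```text
time: 23.72
eef_pos: [0.558, 0.2884, 0.3446]
tcp_rot: [0.998, 0.07, -0.001, 0.0]
contact_force: [-0.0, 0.2, -0.2]
opening: 1.002
finger_force: 0.0
[[452.67709282 190.70946193]] [-0.02494949  0.57054527  0.03652908]
```

View pics/s4b.png

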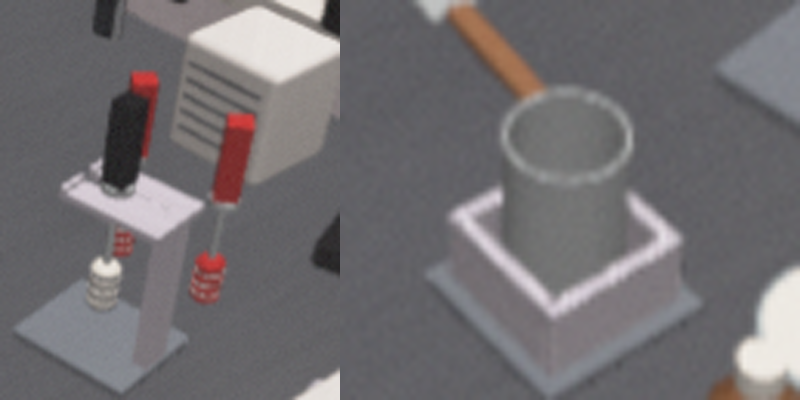

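The brush is back in its slot with its handle upright, and the jar stands in its holder (rim centre at crop (567,135)). Now the jar.

```bash
python3 -m handwheel '[[-0.01,0.13,0,0,0,0,1],[-0.02,0.26,0,0,0,0,1],[-0.025,0.4,0,0,0,0,1],[-0.025,0.5,0,0,0,0,1],[-0.025,0.575,0,0,0,0,1],[-0.025,0.575,0.1,0,0,0,1],[-0.025,0.575,0.25,0,0,0,1],[-0.025,0.575,0.38,0,0,0,1],[-0.025,0.575,0.45,0,0,0,1],[-0.025,0.575,0.45,0,0,0,1],[-0.025,0.575,0.45,0,0,0,1]]'
python3 - <<'E'
from h import *
w,pw=snap('wrist','w5.png');print(proj(pw,[(.58,.06,.108)]),togo((.58,.06,.087)))
s,ps=load('s4.png');print('scene rim',onz(ps,301.96-.4,218.6-.4,.108))
cv2.imwrite('pics/w5b.png',w[:,:,::-1])
E
```

```text
time: 25.2
eef_pos: [0.5815, 0.0594, 0.1674]
tcp_rot: [0.998, 0.07, 0.001, 0.0]
contact_force: [0.4, 0.2, -0.5]
opening: 1.0
finger_force: 0.0
[[276.86097691 242.2942479 ]] [-0.00532355 -0.00241609  0.20296632]
scene rim [0.58269421 0.06136608 0.108     ]
```

View pics/w5b.png

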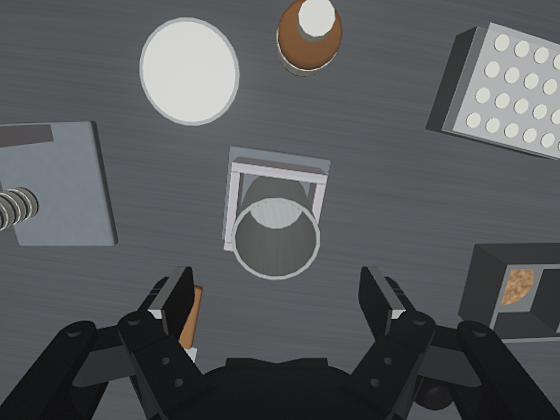

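The wrist view has the rim centred at (276,238), so the jar is at about (0.583, 0.060) and well between the fingers.

```bash
python3 -m handwheel '[[0.001,-0.002,0.08,0,0,0,1],[0.001,-0.002,0.15,0,0,0,1],[0.001,-0.002,0.19,0,0,0,1],[0.001,-0.002,0.203,0,0,0,1],[0.001,-0.002,0.203,0,0,0,1],[0.001,-0.002,0.203,0,0,0,1]]' 40; python3 -m handwheel '[[0,0,0,0,0,0,0.2],[0,0,0,0,0,0,0.2],[0,0,0,0,0,0,0.2],[0,0,0,0,0,0,0.2],[0,0,0,0,0,0,0.2]]' 40
```

```text
time: 26.0
eef_pos: [0.582, 0.0602, 0.0863]
tcp_rot: [0.998, 0.07, 0.001, 0.0]
contact_force: [0.5, 0.3, -0.6]
opening: 0.996
finger_force: 0.0
time: 26.62
eef_pos: [0.5816, 0.0601, 0.086]
tcp_rot: [0.998, 0.07, 0.001, 0.0]
contact_force: [-1.5, -1.2, 6.2]
opening: 0.713
finger_force: 44.6
```

```bash
python3 -m handwheel '[[0,0,-0.02,0,0,0,0.2],[0,0,-0.08,0,0,0,0.2],[0,0,-0.18,0,0,0,0.2],[0,0,-0.28,0,0,0,0.2],[0,0,-0.36,0,0,0,0.2],[0,0,-0.4,0,0,0,0.2],[0,0,-0.4,0,0,0,0.2]]'; python3 -m handwheel '[[-0.03,0.08,0,0,0,-0.05,0.2],[-0.06,0.16,0,0,0,-0.1,0.2],[-0.09,0.24,0,0,0,-0.15,0.2],[-0.12,0.32,0,0,0,-0.2,0.2],[-0.15,0.4,0,0,0,-0.25,0.2],[-0.18,0.48,0,0,0,-0.3,0.2],[-0.21,0.56,0,0,0,-0.35,0.2],[-0.24,0.63,0,0,0,-0.4,0.2],[-0.253,0.67,0,0,0,-0.45,0.2],[-0.253,0.679,0,0,0,-0.494,0.2],[-0.253,0.679,0,0,0,-0.494,0.2],[-0.253,0.679,0,0,0,-0.494,0.2]]'
python3 - <<'E'
from h import *
s,ps=snap('scene','s6.png');w,pw=snap('wrist','w6.png');t,pt=snap('top','t6.png')
st=monitor.get_state();print(st['tcp_rot'],Rn.from_quat(st['tcp_rot']).as_matrix()[:,0])
print(togo((.519,-.223,.1)),proj(pw,[(.519,-.223,.008)]))
def pad(im):
    m=cv2.inRange(cv2.cvtColor(im,cv2.COLOR_RGB2HSV),(5,80,80),(20,255,255));return m
n,l,S,C=cv2.connectedComponentsWithStats(pad(w));print(S[1:][S[1:,4]>40],C[1:][S[1:,4]>40])
g=cv2.resize(w,(400,300));q=cv2.resize(s[200:320,130:290],(400,300),interpolation=cv2.INTER_CUBIC)
cv2.imwrite('pics/w6b.png',np.hstack([g,q])[:,:,::-1])
E
```

```text
time: 27.5
eef_pos: [0.5811, 0.0603, 0.2452]
tcp_rot: [0.998, 0.07, 0.001, 0.0]
contact_force: [0.8, 0.2, -3.5]
opening: 0.711
finger_force: 45.3
time: 29.0
eef_pos: [0.5181, -0.2222, 0.2433]
tcp_rot: [0.664, 0.748, -0.0, -0.001]
contact_force: [0.2, 0.3, -3.0]
opening: 0.714
finger_force: 45.4
[ 6.63242112e-01  7.48404820e-01 -3.87262371e-05 -3.53070061e-04] [-1.20219552e-01  9.92747214e-01  4.77108928e-04]
[-0.00206206  0.0010756   0.3612579 ] [[276.94953489 185.2529142 ]]
[[ 256  161   46   35 1195]
 [ 505  307   55   94 3015]] [[278.43849372 178.40167364]
 [535.75621891 353.89850746]]
```

View pics/w6b.png

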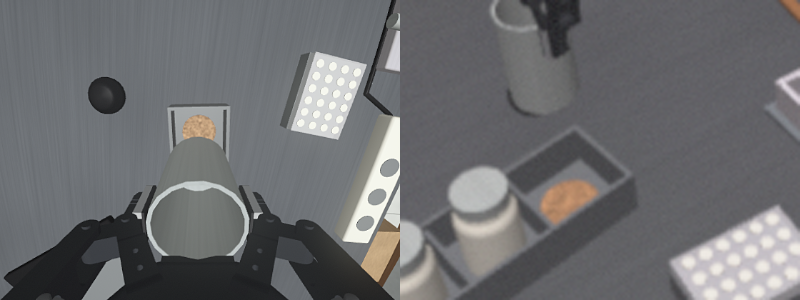

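The wrist view shows the pad at (198,128) beyond the held jar (rim centre (198,224)). The side view shows the jar upright above the free cell.

Run:
```python
from h import *
w,pw=load('w6.png');st=monitor.get_state();X=st['eef_pos'];R=Rn.from_quat(st['tcp_rot']).as_matrix()
print(proj(pw,[X+[0,0,.022],X+[0,0,.022]+.031*R[:,0],np.array([.5195,-.223,.008])+.03*R[:,0]]))
g=cv2.cvtColor(w,cv2.COLOR_RGB2GRAY)[230:400,277].astype(int);print(np.where(abs(np.diff(g))>18)[0]+230)
print(onz(pw,279,161,.008)-.03*R[:,0])
t,pt=load('t6.png');m=cv2.inRange(cv2.cvtColor(load('top0.png')[0],cv2.COLOR_RGB2HSV),(5,80,80),(20,255,255));n,l,S,C=cv2.connectedComponentsWithStats(m)
print([(S[i].tolist(),onz(pt,*C[i],.008)) for i in range(1,n) if 335<C[i][0]<375 and S[i,4]>60])
```

```text
[[275.7613977  321.88640495]
 [275.66825391 255.67345335]
 [277.35439281 161.57383712]]
[252 253 266 267 362 363]
[ 0.52143283 -0.22205532  0.00798569]
[([344, 218, 21, 21, 347], array([ 0.51960305, -0.22284089,  0.008     ]))]
```

```bash
python3 -m handwheel '[[-0.005,0.005,0.06,0,0,0,0.2],[-0.005,0.005,0.14,0,0,0,0.2],[-0.005,0.005,0.22,0,0,0,0.2],[-0.005,0.005,0.3,0,0,0,0.2],[-0.005,0.005,0.35,0,0,0,0.2],[-0.005,0.005,0.372,0,0,0,0.2],[-0.005,0.005,0.38,0,0,0,0.2],[-0.005,0.005,0.38,0,0,0,0.2],[-0.005,0.005,0.38,0,0,0,0.2]]'; python3 -m handwheel '[[0,0,0.0025,0,0,0,0.2],[0,0,0.005,0,0,0,0.2],[0,0,0.0075,0,0,0,0.2],[0,0,0.0075,0,0,0,0.2]]'
```

```text
time: 30.28
eef_pos: [0.5215, -0.225, 0.0941]
tcp_rot: [0.663, 0.749, 0.0, 0.001]
contact_force: [-0.0, -0.9, -2.6]
opening: 0.717
finger_force: 45.4
time: 30.78
eef_pos: [0.5207, -0.2244, 0.0897]
tcp_rot: [0.663, 0.749, -0.0, -0.0]
contact_force: [-0.6, -0.9, -2.2]
opening: 0.714
finger_force: 45.4
```

```bash
python3 -m handwheel '[[0,0,0.0025,0,0,0,0.2],[0,0,0.005,0,0,0,0.2],[0,0,0.0075,0,0,0,0.2],[0,0,0.0075,0,0,0,0.2]]'
```

```text
time: 31.28
eef_pos: [0.5208, -0.2245, 0.0868]
tcp_rot: [0.663, 0.749, -0.0, -0.0]
contact_force: [-0.7, 0.4, -3.5]
opening: 0.712
finger_force: 45.4
```

```bash
python3 -m handwheel '[[0,0,0.0025,0,0,0,0.2],[0,0,0.005,0,0,0,0.2],[0,0,0.005,0,0,0,0.2]]'
```

```text
time: 31.65
eef_pos: [0.5211, -0.2247, 0.086]
tcp_rot: [0.663, 0.749, -0.0, 0.0]
contact_force: [-2.5, 2.2, 4.9]
opening: 0.712
finger_force: 46.1
```

```bash
python3 -m handwheel '[[0,0,0,0,0,0,0.5],[0,0,0,0,0,0,0.7],[0,0,0,0,0,0,1],[0,0,0,0,0,0,1],[0,0,0,0,0,0,1],[0,0,-0.04,0,0,0,1],[0,0,-0.1,0,0,0,1],[0,0,-0.2,0,0,0,1],[0,0,-0.32,0,0,0,1],[0,0,-0.45,0,0,0,1],[0,0,-0.5,0,0,0,1],[0,0,-0.5,0,0,0,1]]'
python3 - <<'E'
from h import *
s,ps=snap('scene','s7.png');w,pw=snap('wrist','w7.png')
print(proj(pw,[(.5203,-.2225,.108),(.5203,-.2225,.013)]), monitor.get_state()['contact_force'])
g=cv2.resize(w,(400,300));q=cv2.resize(s[120:330,130:410],(400,300),interpolation=cv2.INTER_CUBIC)
cv2.imwrite('pics/w7b.png',np.hstack([g,q])[:,:,::-1])
E
```

```text
time: 33.15
eef_pos: [0.5214, -0.2249, 0.2871]
tcp_rot: [0.663, 0.749, 0.0, 0.002]
contact_force: [0.3, -0.5, -0.4]
opening: 1.002
finger_force: 0.0
[[276.0898765  194.99509242]
 [276.23684808 177.24631047]] [-0.34623946  0.30758229 -1.07013248]
```

View pics/w7b.png

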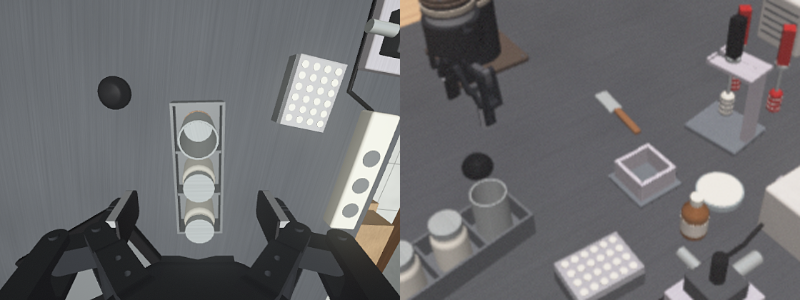

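The jar stands upright in the free cell with its rim at (198,139), i.e. (277,195) at full size against the predicted (276,195). The brush hangs in its stand and nothing else has moved.

```bash
python3 -c "
from plant import ctrl
print(ctrl.sign_off())"
```

```text
the job is handed in; nothing more can be done
None
```

The job is handed in at about 33 s: I scrubbed the jar at the bottom, left wall, bottom and right wall in that order, hung the brush back in its stand, and set the jar upright on the cork pad; no verdict was shown, but the last pictures show nothing else moved.

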